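# Pack the two-layer engine parts box

## Task

Pack the engine parts box: stand the small bearing cap from the bench upright in the empty bay at the bottom of the box, then lay the divider tray flat on the ledges inside the box, and then stand the longer wrist pin upright in either pocket of the divider. Leave the shorter pin, the big cap and the cap that is already in the box where they are.

Things in the scene. Friction and masses are not known exactly. Their poses are not given: they have to be found in the camera images.
- kit_box: Open grey box fixed to the bench, outside 162 (x) x 242 (y) x 72 mm high, walls 6 mm; origin at the centre of its underside, z up; inner floor 6 mm up. Along each long wall (+x and -x) a ledge 28 mm wide, its top 56 mm up, for the divider. Inside above them: 150 (x) x 230 (y) mm. The ends (+y, -y) are cut out to 21 mm high between the ledges. A rib (21 mm high) at y = 0 splits the floor into two bays; the +y bay holds a cap.
- empty_bay (a point): Centre of the floor of the empty bay, the one on the box's -y side (at y = -59 mm in the box frame, 6 mm above the box's origin). The bay is 94 mm (x, between the ledges) by 112 mm (y).
- rod_cap: The small bearing cap, loose on the bench: dark steel bridge 68 mm long (its x), 28 mm thick (its y), 38 mm high, on its two feet, with a raised middle 44 mm long and two bolt heads on its lower shoulders; about 0.25 kg. Origin at the centre of its underside, z up. Its sides are flat: pinch the middle across the 28 mm.
- divider: Loose steel divider tray, about 0.35 kg, flat on the bench: plate 128 (x) x 208 (y) x 8 mm; origin at the centre of its underside, z up. Upright grip tab in the middle, 14 mm thick (x), 50 mm long (y), top 48 mm above the origin; a square pocket on either side of it. Same after a half turn. Its long side goes along the box's long side, with 11 mm play all round.
- pocket_a (a point): Centre of the floor of one divider pocket (in the divider frame at y = -66 mm, 8 mm above its origin); moves with the divider. Pocket 58 x 58 mm inside, rim 12 mm high and 4 mm thick.
- pocket_b (a point): Centre of the floor of the other divider pocket (at y = +66 mm in the divider frame, 8 mm above its origin), of the same size.
- long_pin: The longer of two wrist pins: bright steel round pin 28 mm in diameter and 80 mm tall, standing on its end on the bench, about 0.23 kg. Origin at the centre of its underside, z up.
- short_pin: The shorter wrist pin, 28 mm in diameter and 45 mm tall, standing on the bench; not wanted. Origin at the centre of its underside.
- main_cap: The big (main) bearing cap, same shape but 100 x 34 x 50 mm, standing on the bench; not wanted. Origin at the centre of its underside.
- fitted_cap: The bearing cap already in the box's +y bay, the same make as the small one; stays there. Origin at the centre of its underside.
Mind the look-alikes: they are no part of the job. Leave any red look-alike of the long_pin alone. What is shaped like the divider but orange is not meant.

How it is judged (in metres and radians):
On the way, in this order (a step that is already met when the one before it is completed fails the run):
1. the small cap stands upright on the floor of the empty bay, let go (horizontal distance between rod_cap and empty_bay below 0.046 m and z of rod_cap in the frame of kit_box between 0.002 and 0.012 m and angle between rod_cap's own z axis and vertical below 0.12 rad and contact force between the fingers and rod_cap below 0.3 N and linear speed of rod_cap below 0.03 m/s), for 0.2 s.
2. the divider lies flat on the box's ledges above the caps, let go (horizontal distance between rod_cap and empty_bay below 0.046 m and z of rod_cap in the frame of kit_box between 0.002 and 0.012 m and angle between rod_cap's own z axis and vertical below 0.12 rad and z of divider in the frame of kit_box between 0.052 and 0.06 m and angle between divider's own z axis and vertical below 0.05 rad and horizontal distance between divider and kit_box below 0.03 m and contact force between the fingers and divider below 0.3 N and linear speed of divider below 0.03 m/s), for 0.2 s.
3. the longer pin stands in a pocket of the divider, let go (horizontal distance between rod_cap and empty_bay below 0.046 m and z of rod_cap in the frame of kit_box between 0.002 and 0.012 m and angle between each of rod_cap, long_pin's own z axis and vertical below 0.12 rad and z of divider in the frame of kit_box between 0.052 and 0.06 m and angle between divider's own z axis and vertical below 0.05 rad and horizontal distance between divider and kit_box below 0.03 m and (horizontal distance between long_pin and pocket_a below 0.024 m or horizontal distance between long_pin and pocket_b below 0.024 m) and z of long_pin in the frame of divider between 0.003 and 0.013 m and contact force between the fingers and long_pin below 0.3 N), for 0.2 s.
At the end, for the whole second after the job is handed in: Small cap upright on the floor of the empty bay (within 46 mm of its centre, 7 deg), divider flat on the ledges (height within 4 mm, 3 deg), longer pin upright on the floor of either pocket (within 24 mm of its centre, height 5 mm, 7 deg), all at rest (horizontal distance between rod_cap and empty_bay below 0.046 m and z of rod_cap in the frame of kit_box between 0.002 and 0.012 m and angle between each of rod_cap, long_pin's own z axis and vertical below 0.12 rad and z of divider in the frame of kit_box between 0.052 and 0.06 m and angle between divider's own z axis and vertical below 0.05 rad and horizontal distance between divider and kit_box below 0.03 m and (horizontal distance between long_pin and pocket_a below 0.024 m or horizontal distance between long_pin and pocket_b below 0.024 m) and z of long_pin in the frame of divider between 0.003 and 0.013 m and linear speed of each of rod_cap, divider, long_pin below 0.03 m/s); the robot touches nothing.
It fails at once if the shorter pin is moved by more than 40 mm (distance of short_pin from where it was at the start of the episode above 0.04 m).
It fails at once if the big cap is moved by more than 40 mm (distance of main_cap from where it was at the start of the episode above 0.04 m).
It fails at once if the cap already in the box is moved by more than 40 mm (distance of fitted_cap from where it was at the start of the episode above 0.04 m).
It also fails if it takes over 67 s, if anything falls off the work surface, if the arm or the gripper's body presses on something with over 40 N, if the wrist force passes 120 N, or if a joint passes its speed limit or range.

## Robot

A 6-joint arm with a two-finger parallel gripper is mounted at the origin on the work surface. World frame = base frame: x ahead of the robot, y to its left, z up, the work surface at z = 0. Lengths are in m, angles in degrees, forces in N, time in s.
With the tool pointing down it reaches from about 0.4 to 0.825 m from the base axis. Payload 7 kg.
Tool frame: the origin (TCP) lies midway between the tips of the shut fingers; the grasp point (between the pads) lies 19 mm behind it; z points along the fingers, y is the line along which they close (so a half turn about z gives the same grasp; the last joint's range is limited). The gripper opens to 88 mm and grips with 3 to 60 N. Pads are 19 mm wide; open, the fingers measure 130 mm over their backs; the gripper's body (78 mm by 193 mm) begins 47 mm behind the grasp point.
Start: joints at [82.569, 20.546, 0.682, 0, -70.136, -16.507], TCP at [0.274, 0.617, 0.227] pointing down, gripper open.
Joint ranges: [-176.03, 176.03], [-82.01, 121.73], [-58.28, 71.71], [-173.87, 95.51], [-174.79, -0.11], [-173.66, 173.66]. Speed limits (degrees/s): [136.94, 136.94, 172.46, 180, 180, 180].

## Interface

Orientations are given as [roll, pitch, yaw] about the fixed x, y, z axes, in that order (R = Rz(yaw) Ry(pitch) Rx(roll)).
In Python, from plant import r gives the robot as it stands.
- The arm moves only by the tool drive_tool, never from a script. Its argument "commands" is a list of rows, each an object of numbers: "hand": the closure, from 0 (fully open) to 1 (shut); "tx", "ty", "tz": the shift along the world's x, y, z scaled (see below); "turn": the turn about the world's z scaled (see below). A call has 1 to 10 rows; each row is the pose to reach, as a shift and turn from the pose commanded when the call began; what a row does not reach only later rows make up. The controller multiplies each number of a shift by 0.6 m and each number of a turn by 90 degrees. A row lasts 1/10 s, in which the tool goes at most 50 mm and 8.59 degrees, less where a joint would pass 70% of its speed; a pose out of reach is approached as far as the arm can. A call with a number of a shift or a turn outside -1 to 1 is refused whole. A call with a gripper value outside its range is refused whole. The fingers move at their own pace and stop on an object; "grip_force" is the grip in N (left out, the last holds). Time passes only in rows, so rows that repeat a pose let the fingers close. It gives the time, the measured TCP pose, the force, the opening and the grip force at its end, in the units of the state.
- r.get_state(): the state, without advancing time (a new reading comes with each control period).
- r.capture(name): name is "scene" or "top" or "wrist"; returns a dict with "frame" (480x640x3 uint8, red, green, blue), "fx", "fy", "cx", "cy" (pixels), "world_from_camera" (4x4, takes a point from camera to world coordinates); the wrist camera has in their place "T_tool_cam" (4x4, takes a point from camera to tool coordinates, whose origin is the TCP and whose axes are the flange's). Camera axes: x right, y down, z forward; pixel columns grow to the right and rows downward; lengths in m; the calibration is good to about 2 mm. A picture is of the moment at which its call begins: read the wrist's pose just before it. There is no depth.
- r.close_job(): hands the job in; it is judged then, once.
Trained networks look in the newest picture that a camera, given by its name, has taken for a name from the list of things; names that differ only in an ending like _2 or _b are one class to them, and where a whole thing is asked for, a point or a joint stands for the part that bears it (a point fixed in the world has none). Each returns a list of dicts, best first, with "score" (0 to 1); they miss things now and then, are a little off and sometimes report something else, mostly with a low value. They report only what shows in the picture. A call takes as long as a camera call. They do not tell look-alikes from the thing itself.
- r.trace(label, camera): "pixels" (480x640 bool, what is visible of it) and "extent" ([left, top, right, bottom] in pixels, round what is visible of it).
The state is a dict: "time_s": time; "joints": joint angles; "qd": joint speeds; "joint_torque": joint torques, N m; "tcp_pos": TCP position; "eef_rot": TCP orientation; "contact_force": force on the tool from outside, world axes, zero at the start; "moment": the same for the moment, N m; "gripper_width": finger opening in m; "gripper_force": force on a finger pad.
Only numpy, scipy, OpenCV 4.12 (cv2) and the standard library are available. Lean on these libraries where they do the work, as an engineer would, in place of code of your own. Each camera call takes 0.05 s, during which the arm holds its last target. There are 200 camera calls.

## Working session

There is one attempt and no reset: what is moved stays moved. The work goes in short steps, Python scripts to look and compute and a tool call to move; the robot and the scene stay as the last step left them, time stands still between calls to the robot, and variables do not carry over. Pictures are saved under pics/ and viewed, at most 10 in all, crops included, and the job is handed in when it is done.

Besides the shell and the picture viewer there is one more tool, called after ">>>" in YAML: its name, and indented under it one key for each argument. drive_tool: Moves the arm, as the interface text tells. Its arguments: {"type":"object","properties":{"commands":{"type":"array"},"grip_force":{"type":"number"}},"required":["commands"]}

```bash
mkdir -p pics; python3 - <<'E'
from plant import r
import cv2,numpy as np
s=r.get_state();print(s['time_s'],s['tcp_pos'],s['eef_rot'],s['gripper_width'])
for c in ('scene','top'):
    d=r.capture(c);cv2.imwrite(f'pics/{c}0.png',d['frame'][:,:,::-1])
    np.savez(f'{c}0.npz',**{k:v for k,v in d.items() if not isinstance(v,str)})
    print(c,d['fx'],d['cx'],d['cy'],np.round(d['world_from_camera'],3).tolist())
    for n in ('kit_box','rod_cap','divider','long_pin','short_pin','main_cap','fitted_cap'):
        for q in r.trace(n,c)[:3]: print(n,round(q['score'],2),q['extent'])
print(r.get_state()['time_s'])
E
```

```text
0.0 [0.27369958 0.61650693 0.22561982] [ 1.79906489e+02 -7.09260614e-03 -2.39458537e+01] 0.08771511217252308
scene 470.755288140526 318.15842808428675 240.71757946908437 [[0.447, 0.689, -0.57, 0.966], [0.894, -0.356, 0.271, -0.238], [-0.017, -0.631, -0.776, 0.784], [0.0, 0.0, 0.0, 1.0]]
kit_box 0.58 [267.7, 238.4, 422.0, 363.3]
kit_box 0.56 [403.8, 182.4, 518.7, 250.9]
rod_cap 0.93 [210.1, 348.6, 237.0, 388.4]
rod_cap 0.22 [404.2, 182.9, 520.7, 249.1]
divider 0.57 [404.9, 185.3, 516.2, 248.4]
divider 0.56 [334.1, 135.8, 420.7, 175.6]
long_pin 0.64 [118.3, 379.0, 151.0, 415.5]
long_pin 0.6 [94.8, 345.7, 130.3, 379.0]
short_pin 0.95 [116.3, 320.0, 140.7, 343.5]
main_cap 0.69 [178.6, 281.3, 201.3, 335.6]
main_cap 0.4 [404.1, 182.5, 515.8, 250.2]
main_cap 0.24 [264.2, 239.1, 425.9, 363.3]
fitted_cap 0.93 [352.5, 279.8, 379.4, 303.0]
top 584.2960126606365 322.5662388249008 245.400523765328 [[0.013, -0.996, 0.087, 0.27], [-1.0, -0.011, 0.018, 0.003], [-0.017, -0.087, -0.996, 1.332], [0.0, 0.0, 0.0, 1.0]]
kit_box 0.98 [280.7, 127.3, 396.6, 215.7]
rod_cap 0.62 [432.6, 151.0, 454.2, 182.4]
divider 0.64 [138.7, 182.2, 231.6, 239.6]
long_pin 0.7 [495.1, 155.6, 520.3, 174.2]
long_pin 0.63 [508.8, 188.8, 529.3, 207.4]
short_pin 0.61 [494.2, 224.0, 513.6, 230.1]
main_cap 0.65 [437.0, 206.5, 460.7, 251.0]
fitted_cap 0.93 [306.7, 153.5, 318.3, 182.8]
fitted_cap 0.27 [137.7, 175.9, 228.5, 239.5]
0.8
```

View pics/top0.png

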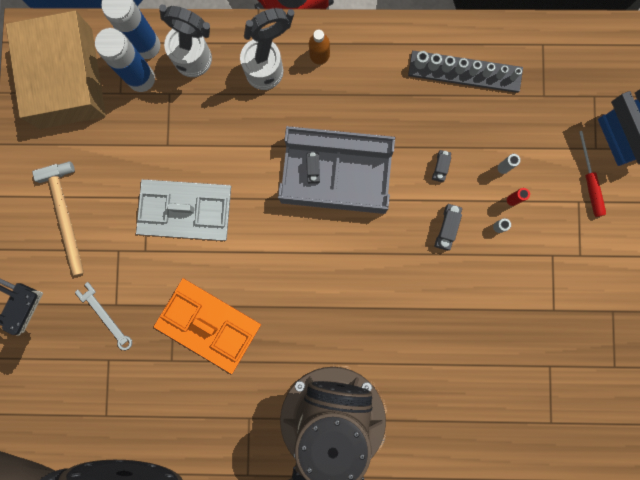

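View pics/scene0.png

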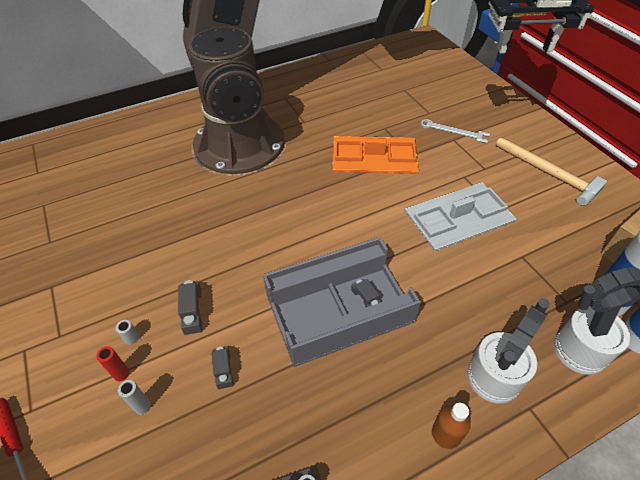

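```bash
cat > h.py <<'E'
import numpy as np,cv2
from scipy.optimize import minimize
def bx(x,y,z0,z1): return [[a*x/2,b*y/2,c] for a in(-1,1) for b in(-1,1) for c in(z0,z1)]
def cyl(rad,h): return [[rad*np.cos(t),rad*np.sin(t),c] for t in np.arange(0,6.28,.2) for c in(0,h)]
M={'kit_box':bx(.162,.242,0,.072),'rod_cap':bx(.068,.028,0,.024)+bx(.044,.028,0,.038),
'main_cap':bx(.1,.034,0,.032)+bx(.065,.034,0,.05),
'divider':bx(.128,.208,0,.008)+bx(.014,.05,0,.048),'long_pin':cyl(.014,.08),'short_pin':cyl(.014,.045),'fitted_cap':bx(.068,.028,0,.024)+bx(.044,.028,0,.038)}
def proj(P,K,W):
    C=(np.asarray(P)-W[:3,3])@W[:3,:3]
    return (C[:,:2]/C[:,2:]*K[:2]+K[2:]).astype(np.float32)
def place(n,p,z=0):
    c,s=np.cos(p[2]),np.sin(p[2]);return np.array(M[n])@np.array([[c,s,0],[-s,c,0],[0,0,1]])+[p[0],p[1],z]
def ray(px,K,W,z):
    d=W[:3,:3]@np.array([(px[0]-K[0+2])/K[0],(px[1]-K[3])/K[1],1]);o=W[:3,3];return o+d*(z-o[2])/d[2]
def hull(mask):
    m=mask.astype(np.uint8);n,l,st,_=cv2.connectedComponentsWithStats(m)
    k=1+np.argmax(st[1:,4]);return cv2.convexHull(cv2.findContours((l==k).astype(np.uint8),0,1)[0][0]).astype(np.float32)
def fit(n,obs,p0,z=0):
    """obs: list of (hull,K,W)"""
    def cost(p):
        c=0
        for h,K,W in obs:
            m=cv2.convexHull(proj(place(n,p,z),K,W));i=cv2.intersectConvexConvex(m,h)[0]
            c-=i/(cv2.contourArea(m)+cv2.contourArea(h)-i)
        return c/len(obs)
    best=None
    for a in ([0] if 'pin' in n else np.radians([0,45,90,135])):
        q=minimize(cost,[p0[0],p0[1],a],method='Nelder-Mead',options=dict(initial_simplex=[[p0[0],p0[1],a],[p0[0]+.02,p0[1],a],[p0[0],p0[1]+.02,a],[p0[0],p0[1],a+.4]],xatol=1e-4,fatol=1e-5,maxiter=400))
        if best is None or q.fun<best.fun: best=q
    return best.x,-best.fun
def KW(d): return np.array([d['fx'],d['fy'],d['cx'],d['cy']]),np.asarray(d['world_from_camera'])
E
python3 - <<'E'
from plant import r
from h import *
import pickle
D={c:r.capture(c) for c in('top','scene')}
near={'kit_box':((338,170),(345,300)),'rod_cap':((442,165),(223,367)),'divider':((185,210),(460,215)),'long_pin':((510,163),(134,397)),'short_pin':((503,227),(127,331)),'main_cap':((449,228),(189,308)),'fitted_cap':((313,168),(366,291))}
for n,ps in near.items():
    obs=[]
    for c,p in zip(('top','scene'),ps):
        for q in r.trace(n,c):
            e=q['extent'];
            if abs((e[0]+e[2])/2-p[0])<14 and abs((e[1]+e[3])/2-p[1])<14: obs.append((hull(q['pixels']),*KW(D[c])));break
    p0=ray(ps[0],*KW(D['top']),.02); z=.006 if n=='fitted_cap' else 0
    for o in ([obs]+[[k] for k in obs] if len(obs)>1 else [obs]):
        if o: x,f=fit(n,o,p0,z);print(n,len(o),np.round(x[:2],4),round(np.degrees(x[2])%180,1),round(f,3))
print(r.get_state()['time_s'])
E
```

```text
kit_box 2 [ 0.5537 -0.0023] 174.7 0.974
kit_box 1 [ 0.553 -0.002] 174.8 0.99
kit_box 1 [ 0.5566 -0.0028] 174.6 0.987
rod_cap 2 [ 0.5728 -0.2418] 168.8 0.895
rod_cap 1 [ 0.571  -0.2416] 165.5 0.916
rod_cap 1 [ 0.5747 -0.2422] 170.0 0.916
divider 1 [0.4692 0.3495] 176.4 0.971
long_pin 2 [ 0.5724 -0.3871] 11.5 0.86
long_pin 1 [ 0.5703 -0.3854] 179.2 0.862
long_pin 1 [ 0.5725 -0.387 ] 11.9 0.861
short_pin 2 [ 0.435  -0.3751] 5.7 0.859
short_pin 1 [ 0.4339 -0.3733] 24.0 0.863
short_pin 1 [ 0.4362 -0.3749] 173.8 0.865
main_cap 2 [ 0.4326 -0.2554] 165.2 0.892
main_cap 1 [ 0.4303 -0.2548] 161.6 0.863
main_cap 1 [ 0.4339 -0.2556] 165.7 0.932
fitted_cap 2 [0.5626 0.0511] 4.8 0.727
fitted_cap 1 [0.5627 0.0511] 5.0 0.866
fitted_cap 1 [0.5649 0.0503] 172.1 0.625
1.6
```

>>> drive_tool:
  commands:
    - {"tx":0.28,"ty":-0.8,"turn":0.14}
    - {"tx":0.28,"ty":-0.8,"turn":0.14}
    - {"tx":0.28,"ty":-0.8,"turn":0.14}
    - {"tx":0.28,"ty":-0.8,"turn":0.14}
    - {"tx":0.28,"ty":-0.8,"turn":0.14}
    - {"tx":0.28,"ty":-0.8,"turn":0.14}
    - {"tx":0.28,"ty":-0.8,"turn":0.14}
    - {"tx":0.28,"ty":-0.8,"turn":0.14}
    - {"tx":0.28,"ty":-0.8,"turn":0.14}
    - {"tx":0.28,"ty":-0.8,"turn":0.14}

```text
invalid input
```

>>> drive_tool:
  commands:
    - {"hand":0,"tx":0.28,"ty":-0.8,"tz":0,"turn":0.14}
    - {"hand":0,"tx":0.28,"ty":-0.8,"tz":0,"turn":0.14}
    - {"hand":0,"tx":0.28,"ty":-0.8,"tz":0,"turn":0.14}
    - {"hand":0,"tx":0.28,"ty":-0.8,"tz":0,"turn":0.14}
    - {"hand":0,"tx":0.28,"ty":-0.8,"tz":0,"turn":0.14}
    - {"hand":0,"tx":0.28,"ty":-0.8,"tz":0,"turn":0.14}
    - {"hand":0,"tx":0.28,"ty":-0.8,"tz":0,"turn":0.14}
    - {"hand":0,"tx":0.28,"ty":-0.8,"tz":0,"turn":0.14}
    - {"hand":0,"tx":0.28,"ty":-0.8,"tz":0,"turn":0.14}
    - {"hand":0,"tx":0.28,"ty":-0.8,"tz":0,"turn":0.14}

```text
time_s: 2.6
tcp_pos: [0.4393, 0.1431, 0.2271]
eef_rot: [-179.9, -0.1, -11.3]
contact_force: [1.1, 1.0, 0.1]
gripper_width: 0.0874
gripper_force: 0.0
```

>>> drive_tool:
  commands:
    - {"hand":0,"tx":0.22,"ty":-0.63,"tz":-0.08,"turn":0}
    - {"hand":0,"tx":0.22,"ty":-0.63,"tz":-0.08,"turn":0}
    - {"hand":0,"tx":0.22,"ty":-0.63,"tz":-0.08,"turn":0}
    - {"hand":0,"tx":0.22,"ty":-0.63,"tz":-0.08,"turn":0}
    - {"hand":0,"tx":0.22,"ty":-0.63,"tz":-0.08,"turn":0}
    - {"hand":0,"tx":0.22,"ty":-0.63,"tz":-0.08,"turn":0}
    - {"hand":0,"tx":0.22,"ty":-0.63,"tz":-0.08,"turn":0}
    - {"hand":0,"tx":0.22,"ty":-0.63,"tz":-0.08,"turn":0}
    - {"hand":0,"tx":0.22,"ty":-0.63,"tz":-0.08,"turn":0}
    - {"hand":0,"tx":0.22,"ty":-0.63,"tz":-0.08,"turn":0}

```text
time_s: 3.6
tcp_pos: [0.5707, -0.2344, 0.1775]
eef_rot: [180.0, 0.1, -11.5]
contact_force: [-0.1, 0.2, -0.1]
gripper_width: 0.0875
gripper_force: 0.0
```

```bash
cat >> h.py <<'E'
from scipy.spatial.transform import Rotation as Ro
def wrist(r):
    s=r.get_state();T=np.eye(4);T[:3,:3]=Ro.from_euler('xyz',s['eef_rot'],degrees=True).as_matrix();T[:3,3]=s['tcp_pos']
    d=r.capture('wrist');d['world_from_camera']=T@d['T_tool_cam'];print(s['time_s'],np.round(s['tcp_pos'],4),np.round(s['eef_rot'],1));return d
def look(r,n,p0,fn,z=0):
    d=wrist(r);img=np.ascontiguousarray(d['frame'][:,:,::-1])
    for q in r.trace(n,'wrist'):
        h=hull(q['pixels']);x,f=fit(n,[(h,*KW(d))],p0,z)
        print(n,round(q['score'],2),np.round(q['extent']),np.round(x[:2],4),round(np.degrees(x[2])%180,1),round(f,3))
        cv2.polylines(img,[cv2.convexHull(proj(place(n,x,z),*KW(d))).astype(np.int32)],1,(0,255,0),1)
    cv2.imwrite(fn,img)
E
python3 - <<'E'
from plant import r
from h import *
look(r,'rod_cap',(.573,-.242),'pics/w1.png')
E
```

```text
3.6 [ 0.5707 -0.2344  0.1775] [ 1.80e+02  1.00e-01 -1.15e+01]
rod_cap 0.83 [309. 171. 351. 266.] [ 0.574  -0.2422] 165.7 0.943
```

View pics/w1.png

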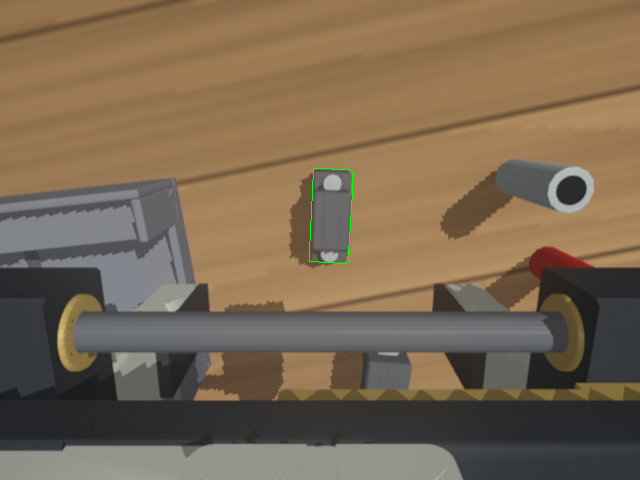

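>>> drive_tool:
  commands:
    - {"hand":0,"tx":0,"ty":0,"tz":-0.08,"turn":-0.03}
    - {"hand":0,"tx":0,"ty":0,"tz":-0.16,"turn":-0.03}
    - {"hand":0,"tx":0,"ty":0,"tz":-0.24,"turn":-0.03}
    - {"hand":0,"tx":0,"ty":0,"tz":-0.277,"turn":-0.03}
    - {"hand":0,"tx":0,"ty":0,"tz":-0.277,"turn":-0.03}
    - {"hand":0,"tx":0,"ty":0,"tz":-0.277,"turn":-0.03}

```text
time_s: 4.3
tcp_pos: [0.5719, -0.2321, 0.0136]
eef_rot: [180.0, -0.1, -13.9]
contact_force: [0.1, 0.4, 0.7]
gripper_width: 0.088
gripper_force: 0.0
```

>>> drive_tool:
  commands:
    - {"hand":0,"tx":0.004,"ty":-0.016,"tz":0,"turn":0}
    - {"hand":0,"tx":0.004,"ty":-0.016,"tz":0,"turn":0}
    - {"hand":1,"tx":0.004,"ty":-0.016,"tz":0,"turn":0}
    - {"hand":1,"tx":0.004,"ty":-0.016,"tz":0,"turn":0}
    - {"hand":1,"tx":0.004,"ty":-0.016,"tz":0,"turn":0}
    - {"hand":1,"tx":0.004,"ty":-0.016,"tz":0,"turn":0}
    - {"hand":1,"tx":0.004,"ty":-0.016,"tz":0,"turn":0}
    - {"hand":1,"tx":0.004,"ty":-0.016,"tz":0,"turn":0}
    - {"hand":1,"tx":0.004,"ty":-0.016,"tz":0,"turn":0}
  grip_force: 25

```text
time_s: 5.2
tcp_pos: [0.5734, -0.2426, 0.0123]
eef_rot: [180.0, 0.0, -14.0]
contact_force: [-0.2, 0.6, 0.1]
gripper_width: 0.0369
gripper_force: 0.0
```

>>> drive_tool:
  commands:
    - {"hand":1,"tx":0,"ty":0,"tz":0,"turn":0}
    - {"hand":1,"tx":0,"ty":0,"tz":0,"turn":0}
    - {"hand":1,"tx":0,"ty":0,"tz":0,"turn":0}
    - {"hand":1,"tx":0,"ty":0,"tz":0,"turn":0}
    - {"hand":1,"tx":0,"ty":0,"tz":0.08,"turn":0}
    - {"hand":1,"tx":0,"ty":0,"tz":0.16,"turn":0}
    - {"hand":1,"tx":0,"ty":0,"tz":0.2,"turn":0}
    - {"hand":1,"tx":0,"ty":0,"tz":0.2,"turn":0}

```text
time_s: 6.0
tcp_pos: [0.5757, -0.2431, 0.1368]
eef_rot: [-180.0, -0.4, -14.0]
contact_force: [0.6, 0.1, -2.0]
gripper_width: 0.028
gripper_force: 25.0
```

>>> drive_tool:
  commands:
    - {"hand":1,"tx":-0.043,"ty":0.303,"tz":0,"turn":0.1}
    - {"hand":1,"tx":-0.043,"ty":0.303,"tz":0,"turn":0.1}
    - {"hand":1,"tx":-0.043,"ty":0.303,"tz":0,"turn":0.1}
    - {"hand":1,"tx":-0.043,"ty":0.303,"tz":0,"turn":0.1}
    - {"hand":1,"tx":-0.043,"ty":0.303,"tz":0,"turn":0.1}
    - {"hand":1,"tx":-0.043,"ty":0.303,"tz":0,"turn":0.1}
    - {"hand":1,"tx":-0.043,"ty":0.303,"tz":0,"turn":0.1}

```text
time_s: 6.7
tcp_pos: [0.5472, -0.0613, 0.1315]
eef_rot: [180.0, 0.1, -5.1]
contact_force: [0.8, -0.1, -2.9]
gripper_width: 0.0279
gripper_force: 25.0
```

Down by 0.113 m.

>>> drive_tool:
  commands:
    - {"hand":1,"tx":0,"ty":0,"tz":-0.06,"turn":0}
    - {"hand":1,"tx":0,"ty":0,"tz":-0.12,"turn":0}
    - {"hand":1,"tx":0,"ty":0,"tz":-0.165,"turn":0}
    - {"hand":1,"tx":0,"ty":0,"tz":-0.188,"turn":0}
    - {"hand":1,"tx":0,"ty":0,"tz":-0.188,"turn":0}
    - {"hand":1,"tx":0,"ty":0,"tz":-0.188,"turn":0}
    - {"hand":1,"tx":0,"ty":0,"tz":-0.188,"turn":0}

```text
time_s: 7.4
tcp_pos: [0.5478, -0.0615, 0.0196]
eef_rot: [-180.0, -0.0, -5.1]
contact_force: [0.2, -0.1, -2.0]
gripper_width: 0.0279
gripper_force: 25.0
```

>>> drive_tool:
  commands:
    - {"hand":1,"tx":0,"ty":0,"tz":-0.002,"turn":0}
    - {"hand":1,"tx":0,"ty":0,"tz":-0.002,"turn":0}
    - {"hand":0.4,"tx":0,"ty":0,"tz":-0.002,"turn":0}
    - {"hand":0.4,"tx":0,"ty":0,"tz":-0.002,"turn":0}
    - {"hand":0.4,"tx":0,"ty":0,"tz":-0.002,"turn":0}
    - {"hand":0.4,"tx":0,"ty":0,"tz":-0.002,"turn":0}
    - {"hand":0.4,"tx":0,"ty":0,"tz":0.08,"turn":0}
    - {"hand":0.4,"tx":0,"ty":0,"tz":0.16,"turn":0}
    - {"hand":0.4,"tx":0,"ty":0,"tz":0.24,"turn":0}
    - {"hand":0.4,"tx":0,"ty":0,"tz":0.3,"turn":0}

```text
time_s: 8.4
tcp_pos: [0.5483, -0.0608, 0.2031]
eef_rot: [-180.0, -0.2, -5.0]
contact_force: [0.0, 0.4, -1.0]
gripper_width: 0.0526
gripper_force: 0.0
```

>>> drive_tool:
  commands:
    - {"hand":0,"tx":-0.132,"ty":0.684,"tz":0,"turn":-0.985}
    - {"hand":0,"tx":-0.132,"ty":0.684,"tz":0,"turn":-0.985}
    - {"hand":0,"tx":-0.132,"ty":0.684,"tz":0,"turn":-0.985}
    - {"hand":0,"tx":-0.132,"ty":0.684,"tz":0,"turn":-0.985}
    - {"hand":0,"tx":-0.132,"ty":0.684,"tz":0,"turn":-0.985}
    - {"hand":0,"tx":-0.132,"ty":0.684,"tz":0,"turn":-0.985}
    - {"hand":0,"tx":-0.132,"ty":0.684,"tz":0,"turn":-0.985}
    - {"hand":0,"tx":-0.132,"ty":0.684,"tz":0,"turn":-0.985}
    - {"hand":0,"tx":-0.132,"ty":0.684,"tz":0,"turn":-0.985}
    - {"hand":0,"tx":-0.132,"ty":0.684,"tz":0,"turn":-0.985}

```text
time_s: 9.4
tcp_pos: [0.4675, 0.3545, 0.1992]
eef_rot: [-180.0, 0.0, -85.3]
contact_force: [0.8, -1.7, -0.8]
gripper_width: 0.0878
gripper_force: 0.0
```

```bash
python3 - <<'E'
from plant import r
from h import *
print(r.get_state()['joints'])
look(r,'divider',(.469,.35),'pics/w2.png')
d=r.capture('top')
for q in r.trace('rod_cap','top'): print(q['score'],q['extent'],fit('rod_cap',[(hull(q['pixels']),*KW(d))],(.548,-.061),.006))
cv2.imwrite('pics/t2.png',cv2.resize(d['frame'][120:220,270:410,::-1],None,fx=4,fy=4))
a=cv2.imread('pics/w2.png');b=cv2.imread('pics/t2.png')
cv2.imwrite('pics/m2.png',np.vstack([cv2.resize(a,(400,300)),cv2.resize(b,(400,286))]))
E
```

```text
[ 5.62626974e+01  1.33822532e+01 -1.31132431e+01  4.51764150e-03
 -6.34591806e+01 -5.15703009e+01]
9.4 [0.4675 0.3545 0.1992] [-180.     0.   -85.3]
divider 0.95 [231.  60. 420. 309.] [0.4684 0.3483] 176.6 0.945
divider 0.85 [509.  54. 638. 267.] [0.469 0.35 ] 0.0 -0.0
0.71 [356.7, 159.8, 371.8, 193.5] (array([ 0.54372237, -0.06110254, -0.06212032]), np.float64(0.9214691067632508))
```

View pics/m2.png

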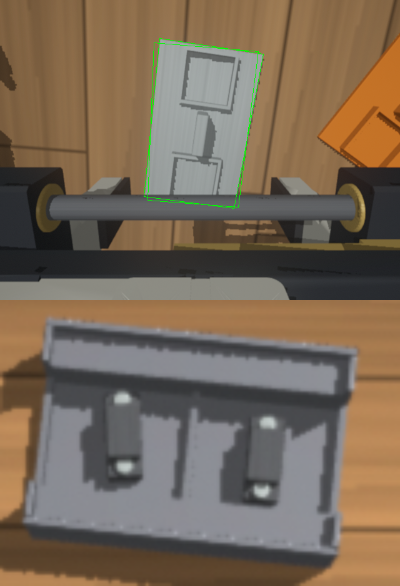

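>>> drive_tool:
  commands:
    - {"hand":0,"tx":0,"ty":-0.008,"tz":-0.06,"turn":-0.09}
    - {"hand":0,"tx":0,"ty":-0.008,"tz":-0.13,"turn":-0.09}
    - {"hand":0,"tx":0,"ty":-0.008,"tz":-0.2,"turn":-0.09}
    - {"hand":0,"tx":0,"ty":-0.008,"tz":-0.22,"turn":-0.09}
    - {"hand":0,"tx":0,"ty":-0.008,"tz":-0.22,"turn":-0.09}

```text
time_s: 10.1
tcp_pos: [0.4683, 0.3431, 0.0664]
eef_rot: [179.9, -0.2, -93.2]
contact_force: [-0.6, -0.6, -0.2]
gripper_width: 0.0876
gripper_force: 0.0
```

>>> drive_tool:
  commands:
    - {"hand":0,"tx":0.001,"ty":0.01,"tz":-0.04,"turn":0}
    - {"hand":0,"tx":0.001,"ty":0.01,"tz":-0.083,"turn":0}
    - {"hand":0,"tx":0.001,"ty":0.01,"tz":-0.083,"turn":0}
    - {"hand":1,"tx":0.001,"ty":0.01,"tz":-0.083,"turn":0}
    - {"hand":1,"tx":0.001,"ty":0.01,"tz":-0.083,"turn":0}
    - {"hand":1,"tx":0.001,"ty":0.01,"tz":-0.083,"turn":0}
    - {"hand":1,"tx":0.001,"ty":0.01,"tz":-0.083,"turn":0}
    - {"hand":1,"tx":0.001,"ty":0.01,"tz":-0.083,"turn":0}
    - {"hand":1,"tx":0.001,"ty":0.01,"tz":-0.083,"turn":0}
    - {"hand":1,"tx":0.001,"ty":0.01,"tz":-0.083,"turn":0}
  grip_force: 45

```text
time_s: 11.1
tcp_pos: [0.469, 0.3508, 0.0178]
eef_rot: [-180.0, -0.0, -93.3]
contact_force: [0.2, 0.3, 0.8]
gripper_width: 0.0373
gripper_force: 0.0
```

>>> drive_tool:
  commands:
    - {"hand":1,"tx":0,"ty":0,"tz":0,"turn":0}
    - {"hand":1,"tx":0,"ty":0,"tz":0,"turn":0}
    - {"hand":1,"tx":0,"ty":0,"tz":0,"turn":0}
    - {"hand":1,"tx":0,"ty":0,"tz":0,"turn":0}
    - {"hand":1,"tx":0,"ty":0,"tz":0,"turn":0}

```text
time_s: 11.6
tcp_pos: [0.469, 0.3508, 0.0177]
eef_rot: [180.0, -0.0, -93.3]
contact_force: [-0.4, -0.0, -1.3]
gripper_width: 0.0136
gripper_force: 45.0
```

>>> drive_tool:
  commands:
    - {"hand":1,"tx":0,"ty":0,"tz":0.04,"turn":0}
    - {"hand":1,"tx":0,"ty":0,"tz":0.1,"turn":0}
    - {"hand":1,"tx":0,"ty":0,"tz":0.17,"turn":0}
    - {"hand":1,"tx":0,"ty":0,"tz":0.24,"turn":0}
    - {"hand":1,"tx":0,"ty":0,"tz":0.28,"turn":0}
    - {"hand":1,"tx":0,"ty":0,"tz":0.28,"turn":0}

```text
time_s: 12.2
tcp_pos: [0.4703, 0.3522, 0.1896]
eef_rot: [-179.8, 0.3, -93.3]
contact_force: [0.7, 0.9, -4.4]
gripper_width: 0.0136
gripper_force: 45.0
```

>>> drive_tool:
  commands:
    - {"hand":1,"tx":0.01,"ty":-0.05,"tz":0,"turn":-0.02}
    - {"hand":1,"tx":0.03,"ty":-0.12,"tz":0,"turn":-0.02}
    - {"hand":1,"tx":0.05,"ty":-0.2,"tz":0,"turn":-0.02}
    - {"hand":1,"tx":0.07,"ty":-0.28,"tz":0,"turn":-0.02}
    - {"hand":1,"tx":0.09,"ty":-0.36,"tz":0,"turn":-0.02}
    - {"hand":1,"tx":0.11,"ty":-0.44,"tz":0,"turn":-0.02}
    - {"hand":1,"tx":0.13,"ty":-0.52,"tz":0,"turn":-0.02}
    - {"hand":1,"tx":0.143,"ty":-0.57,"tz":0,"turn":-0.02}
    - {"hand":1,"tx":0.143,"ty":-0.586,"tz":0,"turn":-0.02}
    - {"hand":1,"tx":0.143,"ty":-0.586,"tz":0,"turn":-0.02}

```text
time_s: 13.2
tcp_pos: [0.5537, -0.0025, 0.1839]
eef_rot: [179.8, -0.0, -95.3]
contact_force: [0.1, 0.5, -5.2]
gripper_width: 0.0136
gripper_force: 45.0
```

```bash
python3 - <<'E'
from plant import r
from h import *
s=r.get_state();print(s['tcp_pos'],s['eef_rot'],s['gripper_width'],s['contact_force'])
d=r.capture('scene');d2=wrist(r)
cv2.imwrite('pics/m3.png',np.vstack([cv2.resize(x['frame'][:,:,::-1],(400,300)) for x in(d,d2)]))
E
```

```text
[ 0.55368039 -0.00247969  0.18385686] [ 1.79814670e+02 -4.69838000e-02 -9.52668554e+01] 0.013644724214877562 [ 0.1347069   0.51009794 -5.16119984]
13.25 [ 0.5539 -0.0014  0.1842] [179.9  -0.  -95.2]
```

View pics/m3.png

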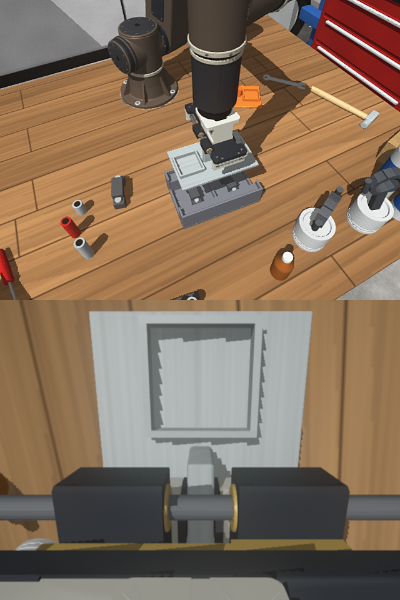

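>>> drive_tool:
  commands:
    - {"hand":1,"tx":0.002,"ty":0,"tz":-0.05,"turn":0}
    - {"hand":1,"tx":0.002,"ty":0,"tz":-0.1,"turn":0}
    - {"hand":1,"tx":0.002,"ty":0,"tz":-0.14,"turn":0}
    - {"hand":1,"tx":0.002,"ty":0,"tz":-0.165,"turn":0}
    - {"hand":1,"tx":0.002,"ty":0,"tz":-0.18,"turn":0}
    - {"hand":1,"tx":0.002,"ty":0,"tz":-0.18,"turn":0}
    - {"hand":1,"tx":0.002,"ty":0,"tz":-0.18,"turn":0}
    - {"hand":1,"tx":0.002,"ty":0,"tz":-0.18,"turn":0}

```text
time_s: 14.1
tcp_pos: [0.5568, -0.0003, 0.0788]
eef_rot: [-179.9, 0.0, -95.1]
contact_force: [-0.1, 1.3, -3.7]
gripper_width: 0.0139
gripper_force: 45.0
```

>>> drive_tool:
  commands:
    - {"hand":1,"tx":-0.002,"ty":0,"tz":-0.004,"turn":0}
    - {"hand":1,"tx":-0.002,"ty":0,"tz":-0.007,"turn":0}
    - {"hand":1,"tx":-0.002,"ty":0,"tz":-0.007,"turn":0}

```text
time_s: 14.4
tcp_pos: [0.5549, -0.0009, 0.0737]
eef_rot: [-180.0, 0.0, -95.1]
contact_force: [0.4, -0.2, -3.4]
gripper_width: 0.0139
gripper_force: 45.0
```

>>> drive_tool:
  commands:
    - {"hand":1,"tx":0,"ty":0,"tz":-0.002,"turn":0}
    - {"hand":0.5,"tx":0,"ty":0,"tz":-0.002,"turn":0}
    - {"hand":0.5,"tx":0,"ty":0,"tz":-0.002,"turn":0}
    - {"hand":0.5,"tx":0,"ty":0,"tz":-0.002,"turn":0}
    - {"hand":0.5,"tx":0,"ty":0,"tz":-0.002,"turn":0}
    - {"hand":0.5,"tx":0,"ty":0,"tz":0.06,"turn":0}
    - {"hand":0.5,"tx":0,"ty":0,"tz":0.12,"turn":0}
    - {"hand":0.5,"tx":0,"ty":0,"tz":0.2,"turn":0}
    - {"hand":0,"tx":0,"ty":0,"tz":0.22,"turn":0}

```text
time_s: 15.3
tcp_pos: [0.5575, -0.0006, 0.2112]
eef_rot: [-179.5, 0.1, -95.0]
contact_force: [0.5, 1.1, -0.0]
gripper_width: 0.0478
gripper_force: 0.0
```

```bash
python3 - <<'E'
from plant import r
from h import *
look(r,'divider',(.555,-.002),'pics/w4.png',.056)
E
```

```text
15.3 [ 0.5575 -0.0006  0.2112] [-1.795e+02  1.000e-01 -9.500e+01]
divider 0.78 [234.  68. 426. 355.] [ 0.5545 -0.0033] 174.8 0.844
```

View pics/w4.png

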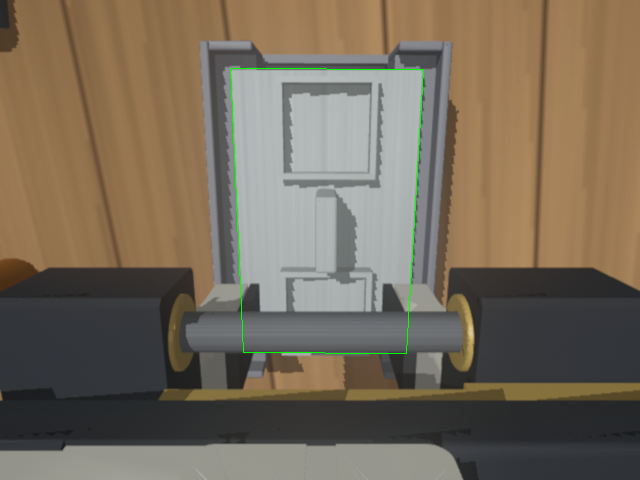

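>>> drive_tool:
  commands:
    - {"hand":0,"tx":0.025,"ty":-0.64,"tz":0,"turn":0.6}
    - {"hand":0,"tx":0.025,"ty":-0.64,"tz":0,"turn":0.6}
    - {"hand":0,"tx":0.025,"ty":-0.64,"tz":0,"turn":0.6}
    - {"hand":0,"tx":0.025,"ty":-0.64,"tz":0,"turn":0.6}
    - {"hand":0,"tx":0.025,"ty":-0.64,"tz":0,"turn":0.6}
    - {"hand":0,"tx":0.025,"ty":-0.64,"tz":0,"turn":0.6}
    - {"hand":0,"tx":0.025,"ty":-0.64,"tz":0,"turn":0.6}
    - {"hand":0,"tx":0.025,"ty":-0.64,"tz":0,"turn":0.6}
    - {"hand":0,"tx":0.025,"ty":-0.64,"tz":0,"turn":0.6}
    - {"hand":0,"tx":0.025,"ty":-0.64,"tz":0,"turn":0.6}

```text
time_s: 16.4
tcp_pos: [0.5686, -0.3865, 0.2027]
eef_rot: [179.9, 0.2, -41.3]
contact_force: [-0.8, -0.1, 0.5]
gripper_width: 0.0878
gripper_force: 0.0
```

```bash
python3 - <<'E'
from plant import r
from h import *
look(r,'long_pin',(.5725,-.387),'pics/w5.png')
s=r.get_state();print(s['tcp_pos'],s['eef_rot'])
E
```

```text
16.4 [ 0.5686 -0.3865  0.2027] [179.9   0.2 -41.3]
long_pin 0.7 [299. 192. 339. 247.] [ 0.574 -0.387] 176.1 0.946
long_pin 0.63 [375. 239. 427. 306.] [ 0.5725 -0.387 ] 0.0 -0.0
[ 0.56928747 -0.38432105  0.20397487] [ 1.79973627e+02  1.27119327e-01 -4.11350212e+01]
```

View pics/w5.png

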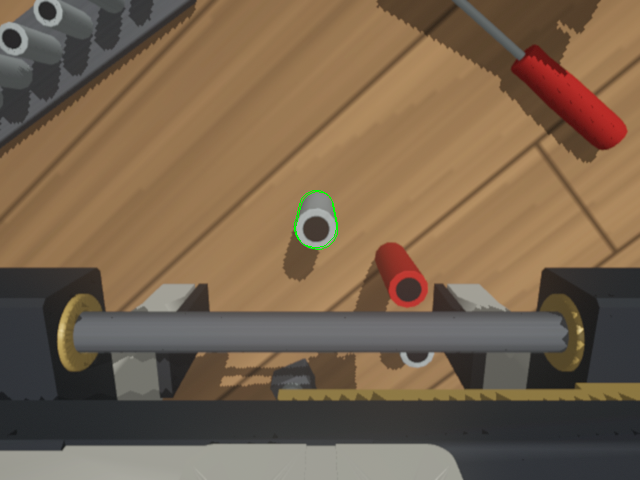

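>>> drive_tool:
  commands:
    - {"hand":0,"tx":0.008,"ty":-0.004,"tz":-0.06,"turn":0}
    - {"hand":0,"tx":0.008,"ty":-0.004,"tz":-0.13,"turn":0}
    - {"hand":0,"tx":0.008,"ty":-0.004,"tz":-0.2,"turn":0}
    - {"hand":0,"tx":0.008,"ty":-0.004,"tz":-0.26,"turn":0}
    - {"hand":0,"tx":0.008,"ty":-0.004,"tz":-0.26,"turn":0}
    - {"hand":0,"tx":0.008,"ty":-0.004,"tz":-0.26,"turn":0}

```text
time_s: 17.1
tcp_pos: [0.5751, -0.3863, 0.0501]
eef_rot: [180.0, 0.0, -41.0]
contact_force: [-0.3, -0.5, 0.6]
gripper_width: 0.0876
gripper_force: 0.0
```

>>> drive_tool:
  commands:
    - {"hand":1,"tx":-0.001,"ty":-0.001,"tz":-0.004,"turn":0}
    - {"hand":1,"tx":-0.001,"ty":-0.001,"tz":-0.004,"turn":0}
    - {"hand":1,"tx":-0.001,"ty":-0.001,"tz":-0.004,"turn":0}
    - {"hand":1,"tx":-0.001,"ty":-0.001,"tz":-0.004,"turn":0}
    - {"hand":1,"tx":-0.001,"ty":-0.001,"tz":-0.004,"turn":0}
    - {"hand":1,"tx":-0.001,"ty":-0.001,"tz":-0.004,"turn":0}
    - {"hand":1,"tx":-0.001,"ty":-0.001,"tz":-0.004,"turn":0}
    - {"hand":1,"tx":-0.001,"ty":-0.001,"tz":-0.004,"turn":0}
    - {"hand":1,"tx":-0.001,"ty":-0.001,"tz":-0.004,"turn":0}
    - {"hand":1,"tx":-0.001,"ty":-0.001,"tz":-0.004,"turn":0}
  grip_force: 30

```text
time_s: 18.1
tcp_pos: [0.574, -0.3878, 0.0471]
eef_rot: [180.0, 0.0, -41.1]
contact_force: [-0.6, 0.2, -1.1]
gripper_width: 0.0274
gripper_force: 30.0
```

>>> drive_tool:
  commands:
    - {"hand":1,"tx":0,"ty":0,"tz":0,"turn":0}
    - {"hand":1,"tx":0,"ty":0,"tz":0,"turn":0}
    - {"hand":1,"tx":0,"ty":0,"tz":0,"turn":0}

```text
time_s: 18.4
tcp_pos: [0.574, -0.3878, 0.0471]
eef_rot: [180.0, 0.0, -41.1]
contact_force: [-0.3, -0.5, -0.1]
gripper_width: 0.028
gripper_force: 30.0
```

>>> drive_tool:
  commands:
    - {"hand":1,"tx":0,"ty":0,"tz":0.05,"turn":0}
    - {"hand":1,"tx":0,"ty":0,"tz":0.12,"turn":0}
    - {"hand":1,"tx":0,"ty":0,"tz":0.19,"turn":0}
    - {"hand":1,"tx":0,"ty":0,"tz":0.22,"turn":0}
    - {"hand":1,"tx":0,"ty":0,"tz":0.22,"turn":0}

```text
time_s: 18.9
tcp_pos: [0.5756, -0.3885, 0.183]
eef_rot: [-179.9, -0.3, -41.1]
contact_force: [0.5, -0.6, -2.0]
gripper_width: 0.0274
gripper_force: 30.0
```

>>> drive_tool:
  commands:
    - {"hand":1,"tx":-0.005,"ty":0.06,"tz":0,"turn":-0.06}
    - {"hand":1,"tx":-0.01,"ty":0.13,"tz":0,"turn":-0.14}
    - {"hand":1,"tx":-0.015,"ty":0.2,"tz":0,"turn":-0.22}
    - {"hand":1,"tx":-0.02,"ty":0.27,"tz":0,"turn":-0.3}
    - {"hand":1,"tx":-0.025,"ty":0.34,"tz":0,"turn":-0.38}
    - {"hand":1,"tx":-0.03,"ty":0.41,"tz":0,"turn":-0.46}
    - {"hand":1,"tx":-0.04,"ty":0.48,"tz":0,"turn":-0.54}
    - {"hand":1,"tx":-0.042,"ty":0.531,"tz":0,"turn":-0.6}
    - {"hand":1,"tx":-0.042,"ty":0.531,"tz":0,"turn":-0.6}
    - {"hand":1,"tx":-0.042,"ty":0.531,"tz":0,"turn":-0.6}

```text
time_s: 19.9
tcp_pos: [0.548, -0.0684, 0.1779]
eef_rot: [179.9, -0.0, -95.0]
contact_force: [0.3, 0.1, -1.9]
gripper_width: 0.0277
gripper_force: 30.0
```

```bash
python3 - <<'E'
from plant import r
from h import *
d=wrist(r);s=r.get_state();print(s['tcp_pos'],s['gripper_width'],s['contact_force'])
img=np.ascontiguousarray(d['frame'][:,:,::-1])
p=np.array([.5485,-.069])+0
u=proj([[*p,.064]],*KW(d))[0];print(u)
cv2.circle(img,tuple(int(v) for v in u),4,(0,0,255),-1);cv2.imwrite('pics/w6.png',img)
E
```

```text
19.9 [ 0.548  -0.0684  0.1779] [179.9  -0.  -95. ]
[ 0.54814543 -0.06914637  0.17797254] 0.027225063416170817 [-0.63930826 -0.27846229 -2.65688282]
[318.92224 237.0413 ]
```

View pics/w6.png

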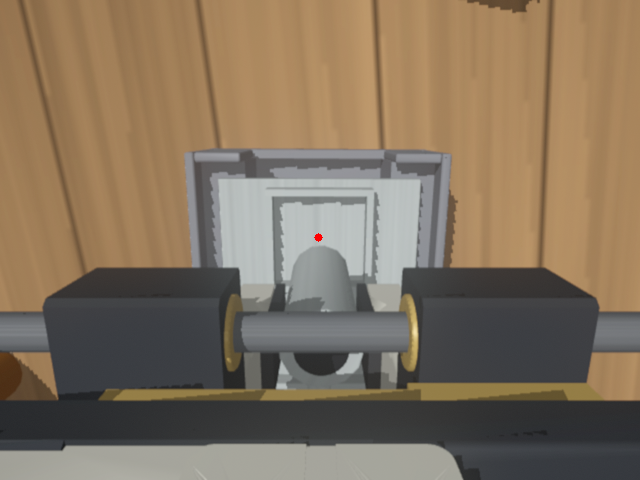

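>>> drive_tool:
  commands:
    - {"hand":1,"tx":-0.003,"ty":0,"tz":-0.03,"turn":0}
    - {"hand":1,"tx":-0.003,"ty":0,"tz":-0.06,"turn":0}
    - {"hand":1,"tx":-0.003,"ty":0,"tz":-0.09,"turn":0}
    - {"hand":1,"tx":-0.003,"ty":0,"tz":-0.105,"turn":0}
    - {"hand":1,"tx":-0.003,"ty":0,"tz":-0.11,"turn":0}
    - {"hand":1,"tx":-0.003,"ty":0,"tz":-0.11,"turn":0}
    - {"hand":1,"tx":-0.003,"ty":0,"tz":-0.11,"turn":0}

```text
time_s: 20.65
tcp_pos: [0.5476, -0.0695, 0.1138]
eef_rot: [-179.9, 0.0, -95.1]
contact_force: [-0.3, 0.4, -2.1]
gripper_width: 0.0274
gripper_force: 30.0
```

>>> drive_tool:
  commands:
    - {"hand":1,"tx":0,"ty":0,"tz":-0.004,"turn":0}
    - {"hand":1,"tx":0,"ty":0,"tz":-0.004,"turn":0}
    - {"hand":1,"tx":0,"ty":0,"tz":-0.004,"turn":0}

```text
time_s: 20.95
tcp_pos: [0.5472, -0.0692, 0.1111]
eef_rot: [-180.0, 0.0, -95.1]
contact_force: [1.0, -0.1, -2.3]
gripper_width: 0.0272
gripper_force: 30.0
```

Force is still the pin's weight, so it is just above the floor. I'll go 1 mm lower, release and retreat straight up.

>>> drive_tool:
  commands:
    - {"hand":1,"tx":0,"ty":0,"tz":-0.002,"turn":0}
    - {"hand":1,"tx":0,"ty":0,"tz":-0.002,"turn":0}
    - {"hand":0.4,"tx":0,"ty":0,"tz":-0.002,"turn":0}
    - {"hand":0.4,"tx":0,"ty":0,"tz":-0.002,"turn":0}
    - {"hand":0.4,"tx":0,"ty":0,"tz":-0.002,"turn":0}
    - {"hand":0.4,"tx":0,"ty":0,"tz":-0.002,"turn":0}
    - {"hand":0.4,"tx":0,"ty":0,"tz":0.05,"turn":0}
    - {"hand":0.4,"tx":0,"ty":0,"tz":0.12,"turn":0}
    - {"hand":0.4,"tx":0,"ty":0,"tz":0.19,"turn":0}
    - {"hand":0.4,"tx":0,"ty":0,"tz":0.22,"turn":0}

```text
time_s: 21.95
tcp_pos: [0.5487, -0.0693, 0.2471]
eef_rot: [-179.7, 0.0, -95.1]
contact_force: [1.0, -0.2, -0.5]
gripper_width: 0.0523
gripper_force: 0.0
```

>>> drive_tool:
  commands:
    - {"hand":0,"tx":0,"ty":0.07,"tz":0,"turn":0}
    - {"hand":0,"tx":0,"ty":0.14,"tz":0,"turn":0}
    - {"hand":0,"tx":0,"ty":0.2,"tz":0,"turn":0}
    - {"hand":0,"tx":0,"ty":0.2,"tz":0,"turn":0}

```text
time_s: 22.35
tcp_pos: [0.5472, 0.054, 0.2427]
eef_rot: [-180.0, 0.0, -94.9]
contact_force: [-0.5, -0.9, -0.7]
gripper_width: 0.079
gripper_force: 0.0
```

```bash
python3 - <<'E'
from plant import r
from h import *
d=wrist(r);d2=r.capture('scene')
cv2.imwrite('pics/m7.png',np.vstack([cv2.resize(x['frame'][:,:,::-1],(400,300)) for x in(d,d2)]))
E
```

```text
22.35 [0.5472 0.054  0.2427] [-180.     0.   -94.9]
```

View pics/m7.png

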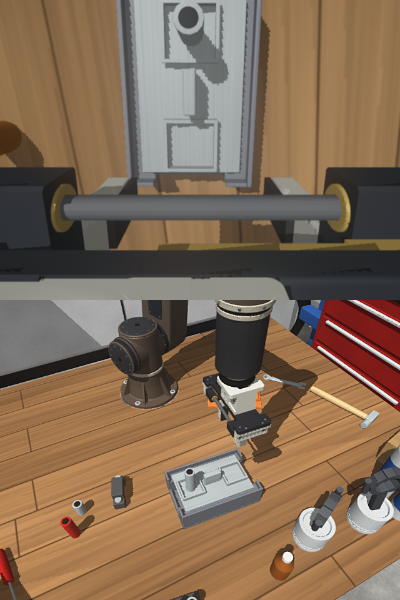

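The pin stands upright in the far pocket (wrist view, about (188, 20)), and the divider lies flat in the box. The other pins and the big cap have not moved.

```bash
python3 -c "
from plant import r
print(r.close_job())"
```

```text
the job is handed in; nothing more can be done
None
```

The job is handed in at about 22 s of the 67 s allowed, with the small cap in the empty bay, the divider flat on the ledges and the long pin upright in the -y pocket; the hand-in gave no verdict, so success rests on the pictures.

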